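# Offer a flanged adapter up over a leak-test port

### The arm

A 6-joint arm with a two-finger parallel gripper is mounted at the origin on the work surface. World frame = base frame: x ahead of the robot, y to its left, z up, the work surface at z = 0. Lengths are in m, angles in rad, forces in N, time in s.
With the tool pointing down it reaches from about 0.4 to 0.925 m from the base axis. Payload 3.4 kg.
Tool frame: the origin (TCP) lies on the centre line of the jaws, within the pads' length; the fingertips stand bot.nose_length ahead of it and the grasp point (between the pads) lies 8 mm behind it (bot.nose_length is the distance from the TCP to the fingertips, in m); x points along the fingers, y is the direction in which the jaws open and shut, and the axes are right-handed (so a half turn about x gives the same grasp; the last joint's range is limited). The gripper opens to 85 mm and grips with 20 to 120 N. Pads are 22 mm wide; open, the fingers measure 114 mm over their backs; the gripper's body (76 mm by 85 mm) begins 54 mm behind the grasp point. The pads swing forward as they close: fully open they stand 13 mm farther back than shut.
Start: joints at [-1.244, 0.307, 1.506, -0, 1.328, -0.073], TCP at [0.224, -0.529, 0.242] pointing down, gripper open.
Joint ranges: [-3.12, 3.12], [-1.05, 2.28], [0.14, 2.33], [-1.42, 4.57], [0.1, 2.73], [-2.68, 2.68]. Speed limits (rad/s): [2.57, 2.57, 3.14, 3.14, 3.14, 3.14].

### API

Orientations are given as a unit quaternion [w, x, y, z].
In Python, from bench import bot, vision gives the robot as it stands.
- The arm moves only by the tool servo_tool, never from a script. Its argument "moves" is text: rows parted by semicolons, each of 7 numbers parted by spaces: the opening, from 0 (shut) to 1 (fully open), then the shift along the world's x, y, z in mm, then the turn, a rotation vector about the world's x, y, z in degrees. A call has 1 to 5 rows; each row is the pose to reach, as a shift and turn from the pose commanded when the call began; what a row does not reach only later rows make up. A row lasts 1/8 s, in which the tool goes at most 62.5 mm and 10.7 degrees, less where a joint would pass 70% of its speed; a pose out of reach is approached as far as the arm can. A call with a gripper value outside its range is refused whole. The fingers move at their own pace and stop on an object; "grip_force" is the grip in N (left out, the last holds). Time passes only in rows, so rows that repeat a pose let the fingers close. It gives the time, the measured TCP pose, the force and the opening at its end, in the units of the state.
- bot.state(): the state, without advancing time (a new reading comes with each control period).
- vision.get_image(name): name is "scene" or "side" or "wrist"; returns a dict with "frame" (420x560x3 uint8, red, green, blue), "K" (3x3 intrinsics, pixels), "world_to_cam" (4x4, takes a point from world to camera coordinates). Camera axes: x right, y down, z forward; pixel columns grow to the right and rows downward; lengths in m; the calibration is good to about 2 mm. The wrist camera is an equidistant fisheye: a pixel r from the principal point sees the ray r / f radians off the axis. A picture is of the moment at which its call begins. There is no depth.
- bot.finish_job(): hands the job in, once; it reports no verdict.
The state is a dict: "t": time; "joints": joint angles; "qd": joint speeds; "joint_torque": joint torques, N m; "ee_pos": TCP position; "tool_rot": TCP orientation; "ft_force": force on the tool from outside, world axes, zero at the start; "ft_torque": the same for the moment, N m; "gripper_width": finger opening in m.
Only numpy, scipy, OpenCV 4.12 (cv2) and the standard library are available. Lean on these libraries where they do the work, as an engineer would, in place of code of your own. Each camera call takes 0.05 s, during which the arm holds its last target.

### The job

First fold the hinged guard of the leak-test stand up until it stands straight upright as a splash screen. Then fetch the white plastic adapter with the flat two-hole flange, carry it clear of the pipe rack, and hold it level over the stand's port with its two holes in line above the two studs, about a finger's width (15 mm) above the stud tips, so that I can slip a gasket underneath. Finish while still holding it there: it must never touch the stand or its guard, nothing is let go, and the pipe rack and other parts are left undisturbed.

Things in the scene. Friction and masses are not known exactly. Their poses are not given: they have to be found in the camera images.
- guard (a joint): Angle of the aluminium guard of the leak-test stand: 0 = folded down level over the port, 1.57 = standing straight upright, up to 2.4 = leaning out backwards. It starts partly open (0.6 to 1.0). The hinge is stiff: the guard stays where it is left, and about 3 to 5 N at its free edge moves it.
- guard_hinge (a point): Middle of the guard's hinge line, 75 mm above the counter. Its x axis runs along the hinge, its z axis is up; the folded-down guard extends from here to this frame's -y. The guard is a plate 170 mm along the hinge, 4 mm thick, and reaches 150 mm from the hinge to the end of its free edge; it stands above the stand's +y side.
- guard_edge (a point): Middle of the guard's free edge, a rolled rim 10 mm in diameter along the hinge's direction; this point is on the rim's axis, 145 mm from the hinge line. It moves with the guard. Its side away from the hinge can be pushed by a closed gripper to fold the guard up.
- port (a point): Point midway between the tips of the two upright steel studs of the port, 69 mm above the counter. Its z axis is up and its x axis runs through both studs and parallel to the hinge. Studs: 8 mm diameter, 26 mm to either side along x, standing 18 mm out of a small steel flange (84 x 46 mm, 6 mm thick) on top of the grey steel stand (200 x 200 mm, 45 mm high; it is fixed and its centre lies 20 mm from here along +y). The hinge line lies 95 mm from here along +y and 6 mm higher.
- adapter_mid (a point): Centre of the white plastic adapter, half-way up (25 mm above its underside, 25 mm below its top). It stands on the counter on a flat rectangular flange 76 mm (its x) by 40 mm (its y), 8 mm thick, with two 12 mm holes 26 mm to either side of the centre along x; a round spigot tube 30 mm in diameter (33 mm in its lowest 6 mm) rises from the flange to 50 mm above the underside. z axis up. About 80 g. A half turn about z makes no difference.
- rack_top (a point): Centre of the pipe rack, 100 mm above the counter, level with the tallest pipe. Fixed wooden block 300 mm (its x) by 50 mm (its y), 30 mm high, with five upright pipes of 22 mm diameter in a row along x, the outer ones 120 mm from the centre. It stands between the adapter and the stand.
- coupling_mid (a point): Bystander: plain white plastic tube without a flange, 36 mm diameter, 50 mm tall; point at its centre.
- nut_mid (a point): Bystander: brass hexagonal compression nut, 32 mm across flats, 24 mm tall; point at its centre.
- plug_mid (a point): Bystander: steel pipe plug with a square head, 30 mm diameter, 32 mm tall; point at its centre.
- clamp_mid (a point): Bystander: stainless spring band clamp lying flat, 44 mm ring with two ears, 10 mm tall; point at its centre.
- sealant_mid (a point): Bystander: closed jar, 54 mm diameter, 65 mm tall; point at half its height.
- wrench_grip (a point): Bystander: steel wrench lying flat on the counter, about 170 mm long; point on its handle.
Mind the look-alikes: they are no part of the job. Leave any pink or turquoise look-alike of the part that bears adapter_mid alone.

How it is judged:
On the way, in this order (a step that is already met when the one before it is completed fails the run):
1. the guard stands upright (within 10 degrees) and rests there (value of joint guard between 1.39 and 1.75 rad and velocity of joint guard between -0.05 and 0.05 rad/s), for 0.3 s.
2. the adapter has been lifted clear of the counter, guard still upright (value of joint guard between 1.39 and 1.75 rad and height (world z) of adapter_mid above 0.08 m and contact force between adapter and the fingers above 0.5 N), for 0.2 s.
At the end, for the whole second after the job is handed in: The gripper still holds the adapter, at rest and level (within 7 degrees), its axis within 7 mm of the port's, its holes in line with the studs within 9 degrees, its underside 4 to 28 mm above the stud tips and touching nothing but the fingers, while the guard stands upright within 10 degrees (value of joint guard between 1.39 and 1.75 rad and horizontal distance between adapter_mid and port below 0.007 m and z of adapter_mid in the frame of port between 0.029 and 0.053 m and angle between the x axis of adapter_mid and the x axis of port, either way round below 0.16 rad and angle between adapter_mid's own z axis and vertical below 0.12 rad and linear speed of adapter below 0.02 m/s and contact force between adapter and the fingers above 0.5 N and contact force between adapter and stand below 0.1 N); the arm keeps its last pose, push and grip.
It fails at once if the adapter touches the stand or its guard (contact force between adapter and stand above 1 N).
It fails at once if the pipe rack is hit by the adapter or the robot (contact force between adapter and rack above 2 N or contact force between any of the arm, the fingers and rack above 4 N).
It fails at once if a bystander is moved more than 25 mm (distance of any of coupling_mid, nut_mid, plug_mid, clamp_mid, sealant_mid, wrench_grip from where it was at the start of the episode above 0.025 m).
It also fails if it takes over 61 s, if anything falls off the work surface, if the arm or the gripper's body presses on something with over 40 N, if the wrist force passes 120 N, or if a joint passes its speed limit or range.

## Working session

There is one attempt and no reset: what is moved stays moved. The work goes in short steps, Python scripts to look and compute and a tool call to move; the robot and the scene stay as the last step left them, time stands still between calls to the robot, and variables do not carry over. Pictures are saved under pics/ and viewed, and the job is handed in when it is done.

Besides the shell and the picture viewer there is one more tool, called after ">>>" as name(argument=value, ...), one argument or row to a line, values as JSON. servo_tool: Moves the arm, as the interface text tells. Its arguments: {"type":"object","properties":{"moves":{"type":"string"},"grip_force":{"type":"number"}},"required":["moves"]}

```bash
mkdir -p pics; ls; python3 - <<'E'
from bench import bot, vision
import cv2, numpy as np
for n in ["scene","side","wrist"]:
    d=vision.get_image(n); cv2.imwrite(f"pics/{n}0.png",d["frame"][:,:,::-1])
    print(n,d["K"].round(1).tolist(),d["world_to_cam"].round(3).tolist())
print(bot.state(), bot.nose_length)
E
```

```text
pics
scene [[535.2, 0.0, 288.4], [0.0, 535.2, 215.6], [0.0, 0.0, 1.0]] [[-0.195, 0.981, 0.012, 0.144], [0.731, 0.153, -0.665, -0.35], [-0.654, -0.121, -0.747, 1.557], [0.0, 0.0, 0.0, 1.0]]
side [[436.7, 0.0, 281.6], [0.0, 436.7, 206.4], [0.0, 0.0, 1.0]] [[-0.73, -0.683, -0.014, 0.381], [-0.408, 0.453, -0.793, 0.325], [0.548, -0.573, -0.609, 0.728], [0.0, 0.0, 0.0, 1.0]]
wrist [[325.2, 0.0, 280.6], [0.0, 325.2, 206.1], [0.0, 0.0, 1.0]] [[0.39, -0.921, -0.003, -0.574], [-0.879, -0.373, 0.299, -0.039], [-0.276, -0.114, -0.954, 0.382], [0.0, 0.0, 0.0, 1.0]]
{'t': 0.15, 'joints': array([-1.24349639e+00,  3.07394679e-01,  1.50735388e+00, -3.04065748e-05,
        1.32839386e+00, -7.34989319e-02]), 'qd': array([-1.40260244e-03, -4.61138414e-04, -2.68054519e-03,  1.04251470e-04,
       -8.39718978e-05, -1.54308750e-04]), 'joint_torque': array([ 2.76389083e-04, -4.57978177e+01, -2.52221078e+01, -1.11175509e-04,
        8.56409781e-03, -1.60282497e-05]), 'ee_pos': array([ 0.22414472, -0.52896732,  0.24160368]), 'tool_rot': array([-0.14021753, -0.69287514, -0.14130192,  0.69303453]), 'ft_force': array([ 0.05294337,  0.75077851, -1.29577823]), 'ft_torque': array([-0.03280614,  0.02940987,  0.02254197]), 'gripper_width': 0.08561072812026424} 0.011
```

View pics/scene0.png

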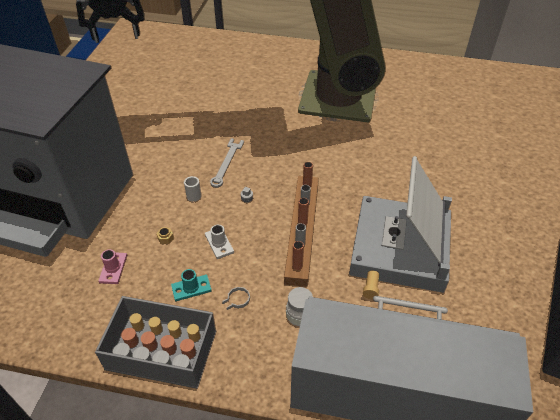

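View pics/side0.png

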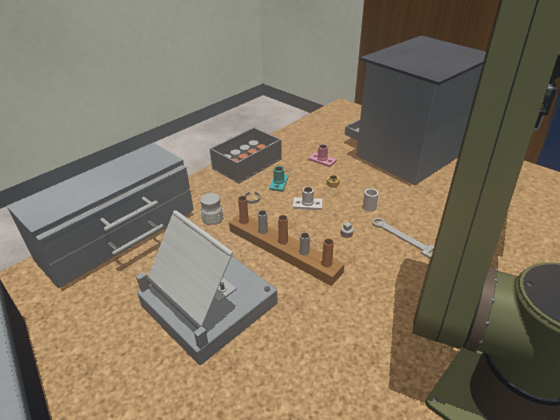

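View pics/wrist0.png

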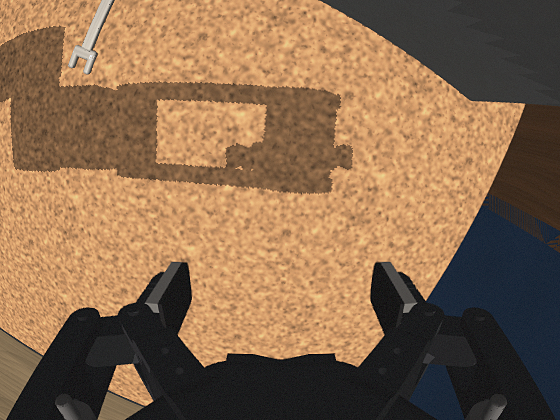

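Could be taken for the target (scene pixels): the white flanged part at (219,240), the turquoise look-alike at (190,284), the pink look-alike at (112,265) and the plain tube/coupling at (193,188). By the description it is the white flanged part at (219,240). I'll check it in a close crop.

```bash
python3 - <<'E'
import cv2
s=cv2.imread("pics/scene0.png"); d=cv2.imread("pics/side0.png")
def crop(im,x,y,w,h,k,n): cv2.imwrite(n,cv2.resize(im[y:y+h,x:x+w],None,fx=k,fy=k,interpolation=cv2.INTER_CUBIC))
crop(s,195,215,60,50,12,"pics/c1.png")
crop(s,340,155,130,140,4,"pics/c2.png")
crop(d,285,180,50,35,14,"pics/c3.png")
crop(d,130,200,160,160,3.7,"pics/c4.png")
E
```

```text
(no output)
```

View pics/c1.png

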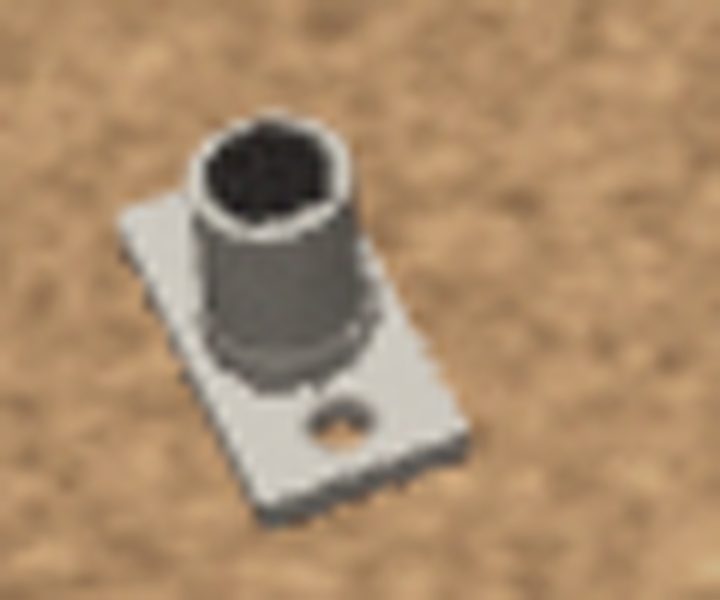

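View pics/c2.png

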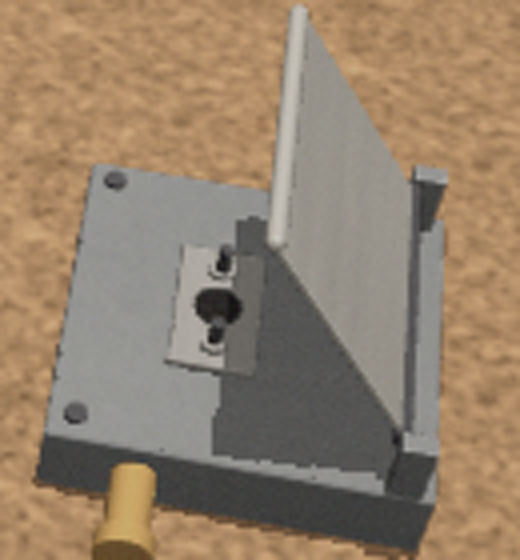

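View pics/c3.png

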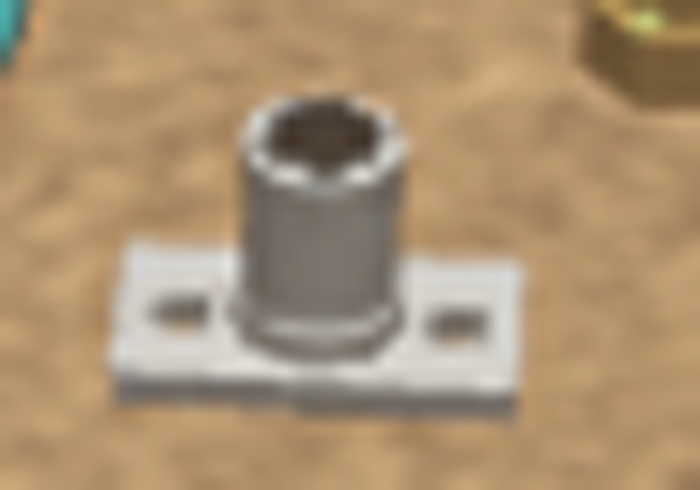

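View pics/c4.png

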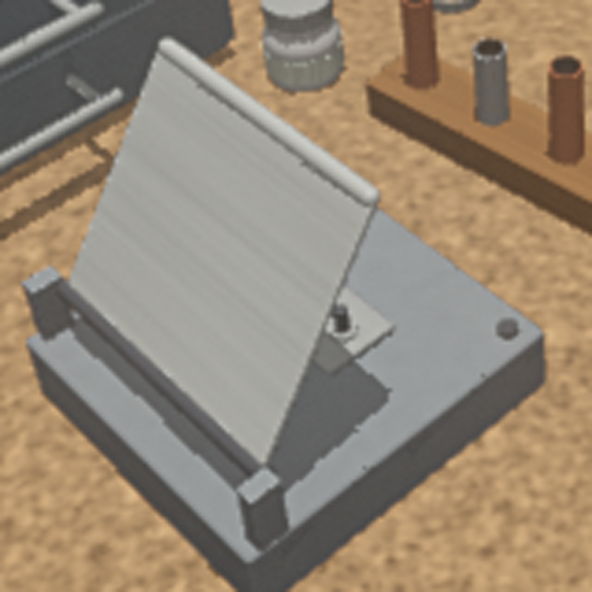

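Chosen: the white flanged part. The crop shows its flange, its two holes and the tube, with the tube top at about scene (217.7,229.8). I'll fit the poses by reprojection from the points I read off.

```bash
cat > h.py <<'E'
import numpy as np
from scipy.optimize import least_squares
from bench import bot, vision
def proj(d,P):
    P=np.atleast_2d(P); W=d["world_to_cam"]; c=P@W[:3,:3].T+W[:3,3]
    if d.get("fish"):
        r=np.hypot(c[:,0],c[:,1]); th=np.arctan2(r,c[:,2]); f=d["K"][0,0]
        return np.c_[d["K"][0,2]+f*th*c[:,0]/r, d["K"][1,2]+f*th*c[:,1]/r]
    u=c@d["K"].T; return u[:,:2]/u[:,2:]
def ray(d,uv,z):
    W=d["world_to_cam"];R=W[:3,:3];o=-R.T@W[:3,3]
    x=(np.array(uv)-d["K"][[0,1],[2,2]])
    if d.get("fish"):
        r=np.hypot(*x);th=r/d["K"][0,0];v=np.r_[np.sin(th)*x/r,np.cos(th)]
    else: v=np.r_[x/d["K"][0,0],1]
    v=R.T@v; return o+v*(z-o[2])/v[2]
def rz(a,p):
    c,s=np.cos(a),np.sin(a);p=np.array(p,float);return np.c_[c*p[:,0]-s*p[:,1],s*p[:,0]+c*p[:,1],p[:,2]]
def get(n):
    d=vision.get_image(n)
    if n=="wrist": d["fish"]=1
    return d
E
python3 - <<'E'
from h import *
S,D=get("scene"),get("side")
def px(l,k,ox,oy): return [((x+.5)/k-.5+ox,(y+.5)/k-.5+oy) for x,y in l]
# adapter
sa=px([(272,178),(120,215),(262,505),(470,432),(340,423)],12,195,215)
da=px([(324,145),(180,312),(457,325),(130,243),(522,262),(517,390),(115,375)],14,285,180)
for n,d,p in (("S",S,sa),("D",D,da)):
    print(n,[ray(d,q,.05 if i==0 else .008).round(4)[:2].tolist() for i,q in enumerate(p)])
ss=px([(224,250),(218,322),(95,165),(47,437),(184,245),(166,362),(252,375)],4,340,155)
sp=np.array([(-26,0,69),(26,0,69),(-100,-80,45),(100,-80,45),(-42,-23,51),(42,-23,51),(42,23,51)])/1e3
ds=px([(341,308),(543,335),(250,560),(28,345)],3.7,130,200)
dp=np.array([(-26,0,69),(-100,-80,45),(-100,120,45),(100,120,45)])/1e3
rs=px([(299,12),(277,240)],4,340,155); rd=px([(375,193),(165,42)],3.7,130,200)
def rim(a): return np.array([(s*85,95-145*np.cos(a),75+145*np.sin(a)) for s in(-1,1)])/1e3
def f(v):
    x,y,w,a=v;o=np.array([x,y,0])
    T=lambda p:rz(w,p)+o
    return np.r_[proj(S,T(sp))-ss,proj(D,T(dp))-ds,proj(S,T(rim(a)))-rs,proj(D,T(rim(a)))-rd].ravel()
r=least_squares(f,[.6,.2,0,.9],loss="soft_l1")
print("port",r.x.round(4)); print(f(r.x).reshape(-1,2).round(1).tolist())
print("rim",(rz(r.x[2],rim(r.x[3]))+np.r_[r.x[:2],0]).round(4))
# rack pipes & others scene
for n,q,z in (("pipe1",(308,165),.1),("pipe5",(298,245),.1),("rackBL",(287,277),.03),("rackBR",(308,280),.03),("rackTL",(304,180),.03),("jar",(299,292),.065),("handle",(371,280),.08),("coup",(193,181),.05),("clamp",(239,298),.01),("plug",(246,191),.032),("nut",(165,232),.024),("turq",(189,274),.05),("wrenchhead",(237,143),.0),("wrenchend",(215,182),0)):
    print(n,ray(S,q,z).round(3))
E
```

```text
S [[0.6024, -0.1832], [0.5835, -0.2219], [0.6433, -0.1769], [0.6197, -0.1448], [0.6225, -0.1684]]
D [[0.6, -0.1837], [0.6225, -0.1694], [0.5809, -0.2014], [0.6443, -0.1795], [0.5844, -0.2252], [0.5598, -0.1933], [0.6185, -0.1465]]
port [ 0.5314  0.1889 -0.0127  0.959 ]
[[0.3, -0.1], [-0.1, 0.1], [-1.6, -1.2], [-1.1, -0.6], [-0.9, -0.5], [-0.0, -0.6], [0.5, -0.1], [-0.7, -0.0], [0.6, -2.0], [-0.5, 0.8], [-2.0, -1.2], [-0.6, -1.1], [-0.2, 2.6], [-0.0, 2.1], [-1.8, 0.7]]
rim [[0.4465 0.2017 0.1937]
 [0.6165 0.1996 0.1937]]
pipe1 [ 0.416 -0.02   0.1  ]
pipe5 [0.648 0.001 0.1  ]
rackBL [ 0.68  -0.015  0.03 ]
rackBR [0.678 0.029 0.03 ]
rackTL [ 0.395 -0.03   0.03 ]
jar [0.734 0.019 0.065]
handle [0.689 0.151 0.08 ]
coup [ 0.472 -0.28   0.05 ]
clamp [ 0.736 -0.102  0.01 ]
plug [ 0.461 -0.156  0.032]
nut [ 0.612 -0.302  0.024]
turq [ 0.726 -0.205  0.05 ]
wrenchhead [ 0.265 -0.232  0.   ]
wrenchend [ 0.417 -0.247  0.   ]
```

```bash
python3 - <<'E'
from h import *
from scipy.spatial.transform import Rotation as R
s=bot.state();q=s["tool_rot"];M=R.from_quat(q,scalar_first=True).as_matrix();print(M.round(3),s["t"])
d=get("wrist");W=d["world_to_cam"];c=-W[:3,:3].T@W[:3,3];print(c, M.T@(c-s["ee_pos"]))
E
```

```text
[[-0.     0.39  -0.921]
 [ 0.001 -0.921 -0.39 ]
 [-1.    -0.001 -0.   ]] 0.25
[ 0.29488591 -0.49983149  0.37443374] [-0.13256041  0.0004463  -0.0765203 ]
```

Measurements hold up: the port is at (0.531, 0.189) with yaw −0.7° and guard angle 0.96, and the adapter is at (0.601, −0.185) with yaw about 38°. I'm moving to the guard with the gripper closed, tips above the pipes.

>>> servo_tool(
  moves="0 40 45 5 0 0 10; 0 80 95 10 0 0 20; 0 120 145 10 0 0 30; 0 160 190 10 0 0 40; 0 200 240 10 0 0 50",
  grip_force=40,
)

```text
t: 0.92
ee_pos: [0.424, -0.29, 0.2526]
tool_rot: [0.422, 0.568, 0.422, -0.567]
ft_force: [0.7, -0.7, 0.1]
gripper_width: -0.0002
```

>>> servo_tool(
  moves="0 30 55 0 0 0 5; 0 50 110 0 0 0 10; 0 70 165 0 0 0 15; 0 90 220 0 0 0 17; 0 107 275 0 0 0 17",
)

```text
t: 1.55
ee_pos: [0.5304, -0.0145, 0.2525]
tool_rot: [0.5, 0.5, 0.5, -0.5]
ft_force: [1.0, -0.1, 0.2]
gripper_width: -0.0
```

>>> servo_tool(
  moves="0 0 60 0 0 0 0; 0 0 115 0 0 0 0; 0 0 135 -30 0 0 0; 0 0 140 -60 0 0 0; 0 0 140 -60 0 0 0",
)

```text
t: 2.17
ee_pos: [0.5276, 0.1239, 0.1901]
tool_rot: [-0.499, -0.498, -0.501, 0.501]
ft_force: [-0.0, -0.5, -0.6]
gripper_width: -0.0004
```

```bash
python3 - <<'E'
from h import *
import cv2
d=get("scene");cv2.imwrite("pics/s1.png",cv2.resize(d["frame"][120:310,300:500,::-1],None,fx=3,fy=3,interpolation=3))
d=get("wrist");cv2.imwrite("pics/w1.png",d["frame"][:,:,::-1])
print(bot.state()["ee_pos"])
E
```

```text
[0.530056   0.12346529 0.19274473]
```

View pics/s1.png

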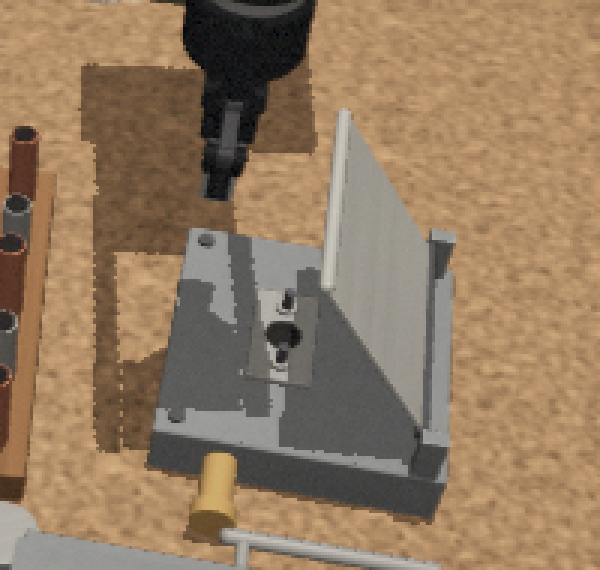

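View pics/w1.png

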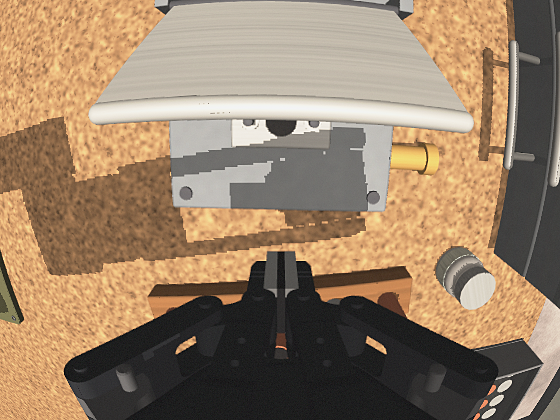

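>>> servo_tool(
  moves="0 0 40 0 0 0 0; 0 0 65 0 0 0 0; 0 0 90 5 0 0 0; 0 0 110 8 0 0 0; 0 0 120 10 0 0 0",
)

```text
t: 2.9
ee_pos: [0.5318, 0.2432, 0.2048]
tool_rot: [0.501, 0.501, 0.498, -0.499]
ft_force: [1.5, -3.9, 2.0]
gripper_width: 0.0
```

>>> servo_tool(
  moves="0 0 6 0 0 0 0; 0 0 6 0 0 0 0",
)

```text
t: 3.15
ee_pos: [0.5298, 0.2498, 0.2025]
tool_rot: [0.5, 0.5, 0.5, -0.5]
ft_force: [0.1, -1.3, 1.4]
gripper_width: 0.0001
```

```bash
python3 - <<'E'
from h import *
import cv2
d=get("scene");cv2.imwrite("pics/s2.png",cv2.resize(d["frame"][120:310,300:500,::-1],None,fx=3,fy=3,interpolation=3))
d=get("side");cv2.imwrite("pics/d2.png",cv2.resize(d["frame"][180:380,120:320,::-1],None,fx=3,fy=3,interpolation=3))
print(bot.state()["ee_pos"])
E
```

```text
[0.52916927 0.24966382 0.20188006]
```

View pics/s2.png

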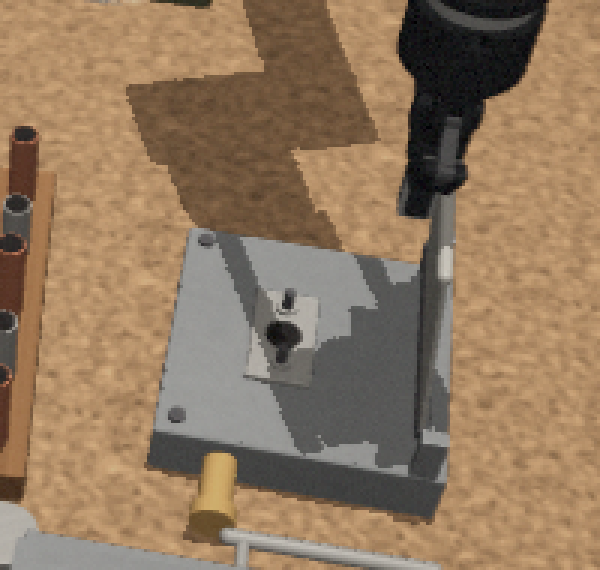

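View pics/d2.png

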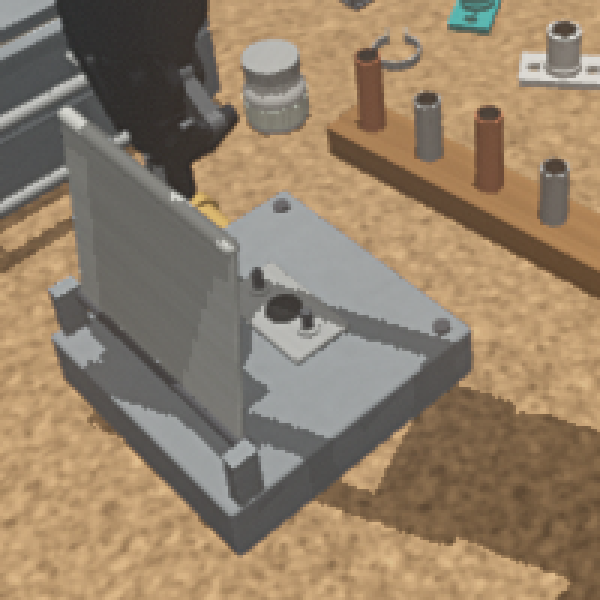

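```bash
python3 - <<'E'
from h import *
S,D=get("scene"),get("side")
for a in (1.2,1.3,1.4,1.5,1.57,1.65):
    p=rz(-.0127,np.array([(s*85,95-145*np.cos(a),75+145*np.sin(a)) for s in(-1,1)])/1e3)+[.5314,.1889,0]
    print(a,p[0].round(3),((proj(S,p)-[300,120])*3).round(0).tolist(),((proj(D,p)-[120,180])*3).round(0).tolist())
E
```

```text
1.2 [0.447 0.232 0.21 ] [[392.0, 98.0], [382.0, 282.0]] [[287.0, 229.0], [111.0, 97.0]]
1.3 [0.447 0.246 0.215] [[414.0, 96.0], [407.0, 281.0]] [[267.0, 236.0], [90.0, 101.0]]
1.4 [0.447 0.26  0.218] [[437.0, 96.0], [432.0, 281.0]] [[245.0, 245.0], [69.0, 108.0]]
1.5 [0.447 0.275 0.22 ] [[459.0, 97.0], [457.0, 283.0]] [[222.0, 257.0], [47.0, 117.0]]
1.57 [0.448 0.285 0.22 ] [[475.0, 99.0], [475.0, 285.0]] [[206.0, 267.0], [32.0, 124.0]]
1.65 [0.448 0.296 0.22 ] [[493.0, 102.0], [494.0, 289.0]] [[188.0, 279.0], [14.0, 134.0]]
```

The guard stands at about 1.44 rad: rim end at scene crop (446,277) and side crop (230,245). I need about 17 mm more to reach vertical.

>>> servo_tool(
  moves="0 0 6 0 0 0 0; 0 0 12 0 0 0 0; 0 0 17 0 0 0 0; 0 0 17 0 0 0 0",
)

```text
t: 3.85
ee_pos: [0.5298, 0.2675, 0.2023]
tool_rot: [0.5, 0.5, 0.5, -0.5]
ft_force: [-0.2, -0.4, 0.8]
gripper_width: -0.0004
```

>>> servo_tool(
  moves="0 0 -10 0 0 0 0; 0 0 -40 0 0 0 0; 0 0 -80 0 0 0 0; 0 0 -110 0 0 0 0; 0 0 -110 0 0 0 0",
)

```text
t: 4.47
ee_pos: [0.5294, 0.1547, 0.2022]
tool_rot: [-0.499, -0.501, -0.499, 0.501]
ft_force: [1.0, 0.3, -0.1]
gripper_width: 0.0001
```

```bash
python3 - <<'E'
from h import *
import cv2
d=get("scene");cv2.imwrite("pics/s3.png",cv2.resize(d["frame"][120:310,300:500,::-1],None,fx=3,fy=3,interpolation=3))
d=get("side");cv2.imwrite("pics/d3.png",cv2.resize(d["frame"][180:380,120:320,::-1],None,fx=3,fy=3,interpolation=3))
d=get("wrist");cv2.imwrite("pics/w3.png",d["frame"][:,:,::-1])
print(bot.state()["ee_pos"],bot.state()["t"])
E
```

```text
[0.52985865 0.15710822 0.20232338] 4.625
```

View pics/s3.png

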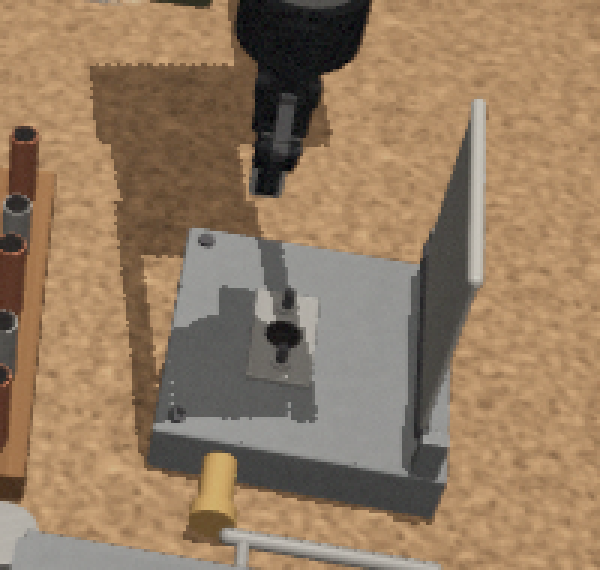

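View pics/d3.png

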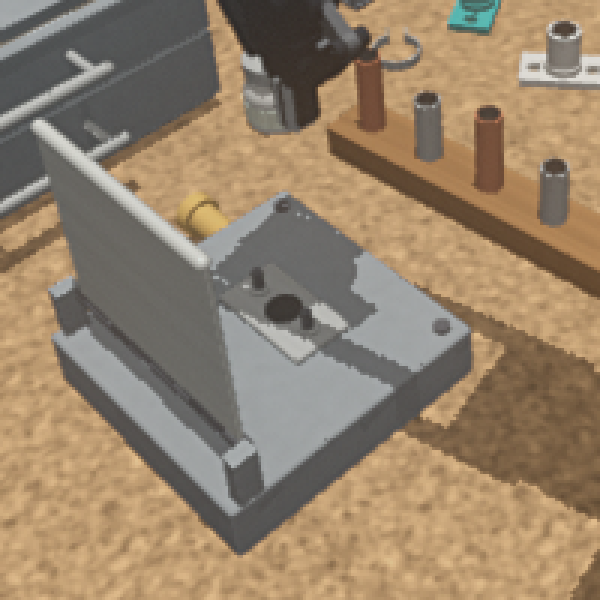

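View pics/w3.png

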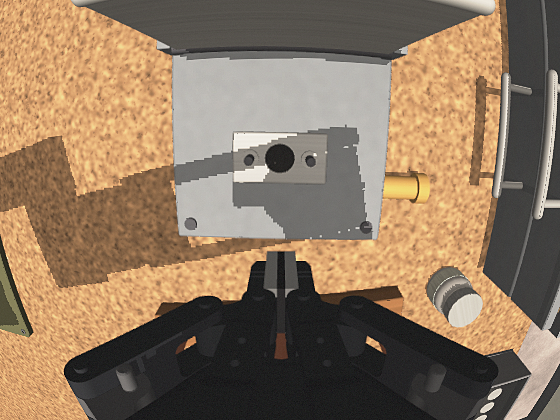

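The guard is upright at about 1.57 (rim end at scene crop (476,283) and side crop (206,262)). Next I'll refine the port from the stud tips.

```bash
python3 - <<'E'
import cv2
w=cv2.imread("pics/w3.png");cv2.imwrite("pics/w3c.png",cv2.resize(w[120:195,220:340],None,fx=6,fy=6,interpolation=3))
d=cv2.imread("pics/d3.png");cv2.imwrite("pics/d3c.png",cv2.resize(d[240:370,210:360],None,fx=4,fy=4,interpolation=3))
s=cv2.imread("pics/s3.png");cv2.imwrite("pics/s3c.png",cv2.resize(s[280:390,230:330],None,fx=5,fy=5,interpolation=3))
E
```

```text
(no output)
```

View pics/w3c.png

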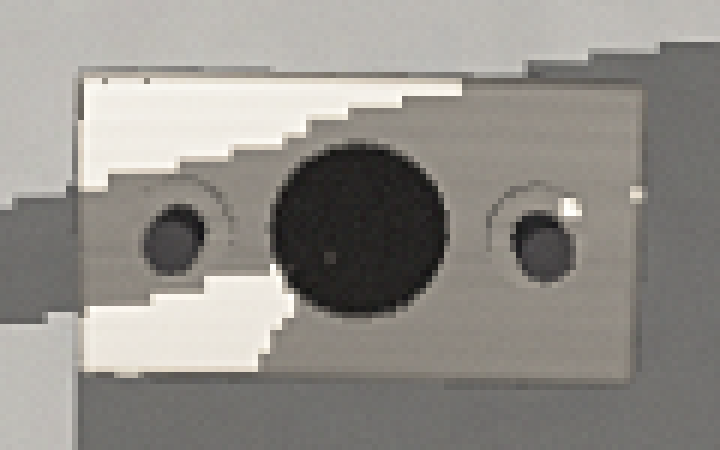

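View pics/d3c.png

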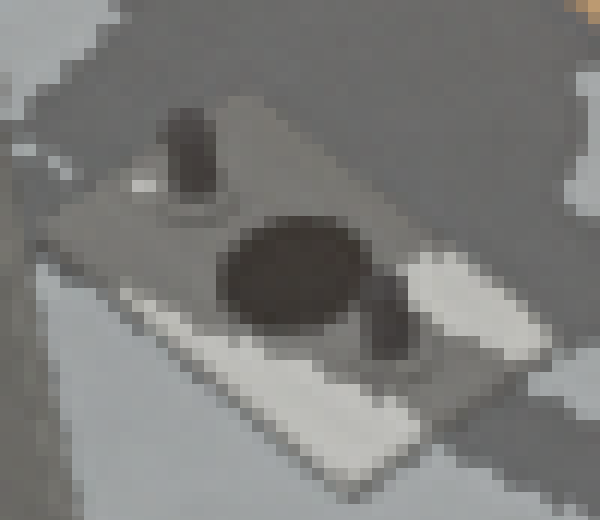

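View pics/s3c.png

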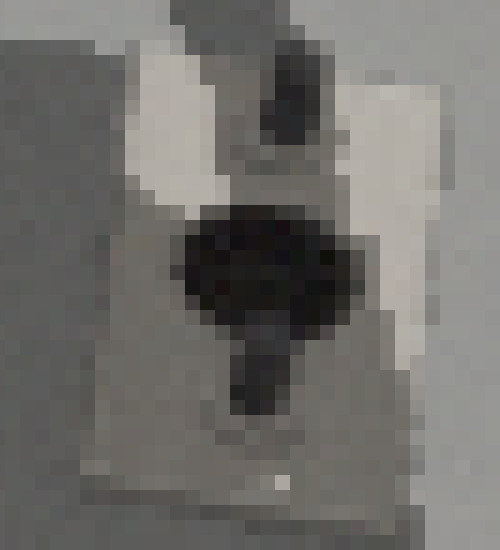

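```bash
python3 - <<'E'
from h import *
S,D,W=get("scene"),get("side"),get("wrist")
T={"S":(S,[(396.1,217),(394.5,235.3)]),"D":(D,[(222.2,283.5),(205.3,269.6)]),"W":(W,[(248.6,159.7),(310.9,160.7)])}
for k,(d,l) in T.items():
    a,b=[ray(d,q,.069)[:2] for q in l]; print(k,((a+b)/2).round(4),np.linalg.norm(b-a).round(4),np.arctan2(*(b-a)[::-1]).round(4))
d=W
c=[ray(d,((x+.5)/6-.5+220,(y+.5)/6-.5+120),.051)[:2] for x,y in [(80,72),(645,85),(635,382),(80,372)]]
print(np.round(c,4).tolist(),np.mean(c,0))
E
```

```text
S [0.5314 0.1896] 0.0522 -0.0007
D [0.5295 0.1881] 0.054 -0.029
W [0.5293 0.1904] 0.0516 -0.0168
[[0.4883, 0.2132], [0.5706, 0.2112], [0.5704, 0.1666], [0.487, 0.1682]] [0.52909055 0.18979838]
```

Port: (0.530, 0.189), yaw about −0.8°, and the three cameras agree within 2 mm. Moving over the adapter, opening on the way.

>>> servo_tool(
  moves="0 12 -60 10 0 0 -10; 0 24 -120 10 0 0 -20; 0.5 36 -180 10 0 0 -30; 1 48 -240 10 0 0 -40; 1 60 -290 10 0 0 -50",
)

```text
t: 5.4
ee_pos: [0.5904, -0.1349, 0.2123]
tool_rot: [0.24, 0.665, 0.24, -0.665]
ft_force: [0.7, 0.6, -0.3]
gripper_width: 0.0543
```

>>> servo_tool(
  moves="1 11 -52 -30 0 0 -2; 1 11 -52 -60 0 0 -2; 1 11 -52 -70 0 0 -2; 1 11 -52 -70 0 0 -2",
)

```text
t: 5.9
ee_pos: [0.6005, -0.1842, 0.1417]
tool_rot: [-0.23, -0.668, -0.231, 0.669]
ft_force: [-0.1, -0.8, -0.2]
gripper_width: 0.0856
```

```bash
python3 - <<'E'
from h import *
import cv2
from scipy.spatial.transform import Rotation as R
d=get("wrist");cv2.imwrite("pics/w4.png",d["frame"][:,:,::-1])
s=bot.state();print(s["ee_pos"],s["t"],s["gripper_width"]);print(R.from_quat(s["tool_rot"],scalar_first=True).as_matrix().round(3))
E
```

```text
[ 0.60123144 -0.18440196  0.14271719] 5.95 0.08542881396576568
[[ 0.     0.616 -0.787]
 [ 0.    -0.787 -0.616]
 [-1.     0.    -0.   ]]
```

View pics/w4.png

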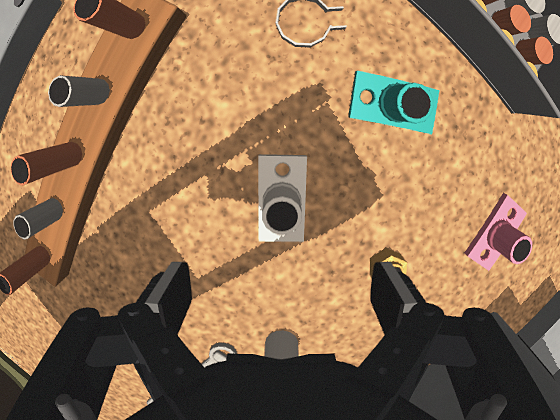

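The wrist view shows the white adapter centred between the jaws with its flange aligned: tube top at (282,217), flange corners at (258,157), (307,157) and (258,241).

```bash
python3 - <<'E'
from h import *
import cv2
d=get("wrist");f=d["frame"][:,:,::-1]
cv2.imwrite("pics/w4c.png",cv2.resize(f[140:260,220:340],None,fx=5,fy=5,interpolation=3))
print(ray(d,(282,216),.05),ray(d,(282.3,169.5),.008))
c=[ray(d,q,.008)[:2] for q in [(258,157),(307,157),(304,241),(258,241)]]
print(np.round(c,4),np.mean(c,0),[np.degrees(np.arctan2(*(c[i]-c[j])[::-1])) for i,j in((0,3),(1,2))])
E
```

```text
[ 0.60060361 -0.1864304   0.05      ] [ 0.62170344 -0.17037827  0.008     ]
[[ 0.6177 -0.1479]
 [ 0.6427 -0.1799]
 [ 0.5827 -0.2257]
 [ 0.5573 -0.1932]] [ 0.60009466 -0.18670323] [np.float64(36.88236800917389), np.float64(37.30765283703515)]
```

View pics/w4c.png

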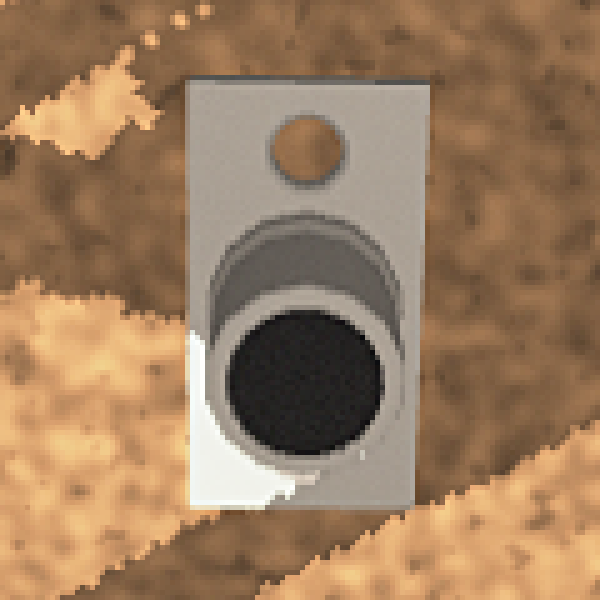

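>>> servo_tool(
  moves="1 -1 -2 -50 0 0 0; 1 -1 -2 -95 0 0 0; 1 -1 -2 -115 0 0 0; 1 -1 -2 -115 0 0 0; 0.4 -1 -2 -115 0 0 0",
  grip_force=40,
)

```text
t: 6.62
ee_pos: [0.6014, -0.1875, 0.0292]
tool_rot: [0.231, 0.669, 0.229, -0.668]
ft_force: [0.4, 0.2, -0.0]
gripper_width: 0.0699
```

>>> servo_tool(
  moves="0 0 0 0 0 0 0; 0 0 0 0 0 0 0; 0 0 0 0 0 0 0; 0 0 0 0 0 0 0; 0 0 0 0 0 0 0",
)

```text
t: 7.25
ee_pos: [0.6006, -0.1877, 0.0287]
tool_rot: [0.23, 0.669, 0.229, -0.668]
ft_force: [-0.1, 0.8, 5.3]
gripper_width: 0.0284
```

```bash
python3 - <<'E'
from h import *
import cv2
d=get("wrist");cv2.imwrite("pics/w5.png",d["frame"][:,:,::-1])
s=bot.state();print(s["ee_pos"],s["t"],s["gripper_width"],s["ft_force"])
E
```

```text
[ 0.60055686 -0.18766632  0.0286726 ] 7.3 0.02864272649307393 [-0.41023875  0.01242313  5.62138433]
```

View pics/w5.png

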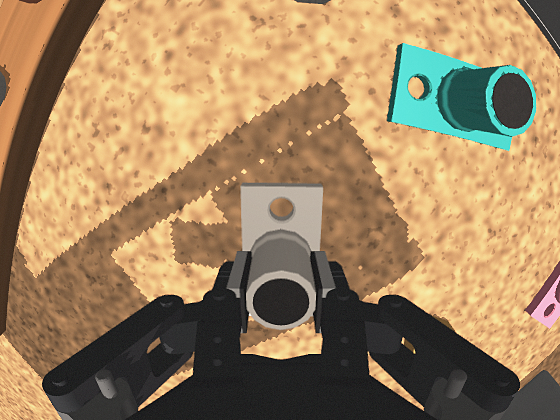

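The tube is held between the pads at 28.6 mm. Lifting straight up.

>>> servo_tool(
  moves="0 0 0 20 0 0 0; 0 0 0 50 0 0 0; 0 0 0 95 0 0 0; 0 0 0 140 0 0 0; 0 0 0 170 0 0 0",
)

```text
t: 7.92
ee_pos: [0.6003, -0.1877, 0.1999]
tool_rot: [0.231, 0.669, 0.229, -0.668]
ft_force: [-0.4, -0.2, -1.1]
gripper_width: 0.028
```

>>> servo_tool(
  moves="0 0 0 10 0 0 0; 0 0 0 10 0 0 0; 0 0 0 10 0 0 0",
)

```text
t: 8.3
ee_pos: [0.5986, -0.187, 0.2054]
tool_rot: [-0.229, -0.668, -0.231, 0.67]
ft_force: [0.0, 0.3, -1.5]
gripper_width: 0.0284
```

```bash
python3 - <<'E'
from h import *
import cv2
d=get("wrist");cv2.imwrite("pics/w6.png",d["frame"][:,:,::-1])
d=get("scene");cv2.imwrite("pics/s6.png",d["frame"][:,:,::-1])
d=get("side");cv2.imwrite("pics/d6.png",d["frame"][:,:,::-1])
s=bot.state();print(s["ee_pos"],s["t"],s["gripper_width"],s["ft_force"])
E
```

```text
[ 0.59898555 -0.18710284  0.20560922] 8.45 0.028349429818187444 [ 0.55045958  0.5103485  -0.11957952]
```

View pics/w6.png

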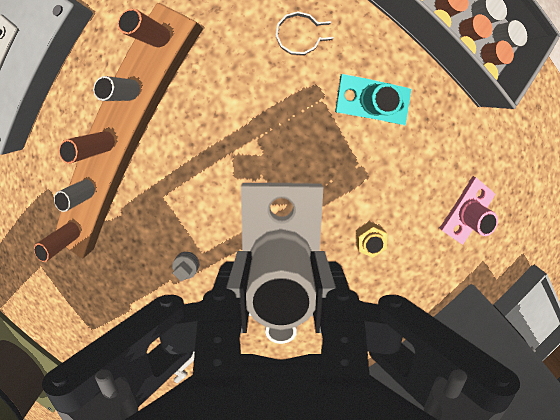

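View pics/d6.png

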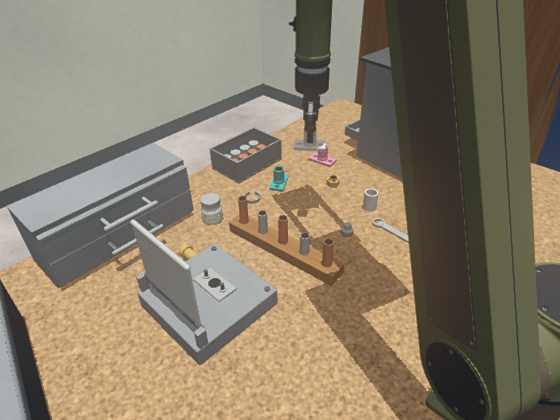

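Held level, and the wrist view is unchanged after the lift. Underside at about 0.177, well above the pipes. Carrying over with a −38° turn.

>>> servo_tool(
  moves="0 -5 35 5 0 0 -5; 0 -14 85 5 0 0 -10; 0 -24 135 5 0 0 -16; 0 -34 185 5 0 0 -23; 0 -44 235 5 0 0 -30",
)

```text
t: 9.07
ee_pos: [0.5551, 0.0491, 0.2115]
tool_rot: [-0.048, -0.705, -0.048, 0.706]
ft_force: [0.7, -0.2, -0.3]
gripper_width: 0.0283
```

>>> servo_tool(
  moves="0 -10 45 0 0 0 -4; 0 -18 85 0 0 0 -8; 0 -23 115 0 0 0 -8; 0 -25 135 0 0 0 -8; 0 -25 140 0 0 0 -8",
)

```text
t: 9.7
ee_pos: [0.5307, 0.1884, 0.2119]
tool_rot: [-0.0, -0.707, -0.0, 0.707]
ft_force: [0.4, -0.3, -1.0]
gripper_width: 0.0284
```

>>> servo_tool(
  moves="0 0 0 0 0 0 0; 0 0 0 0 0 0 0; 0 0 0 0 0 0 0",
)

```text
t: 10.07
ee_pos: [0.531, 0.1867, 0.2123]
tool_rot: [0.001, -0.707, 0.001, 0.707]
ft_force: [-0.5, -0.7, -0.6]
gripper_width: 0.0283
```

```bash
python3 - <<'E'
from h import *
import cv2
from scipy.spatial.transform import Rotation as R
s=bot.state();print(s["ee_pos"],s["t"],s["gripper_width"],s["ft_force"]);print(R.from_quat(s["tool_rot"],scalar_first=True).as_matrix().round(3))
for n in ("wrist","scene","side"):
    d=get(n);cv2.imwrite(f"pics/{n}7.png",d["frame"][:,:,::-1])
    if n=="wrist":
        z=s["ee_pos"][2]
        print(ray(d,(280.5,302),z+.0213)-s["ee_pos"],ray(d,(281.5,208),z-.0207)-s["ee_pos"])
E
```

```text
[0.53095498 0.18671694 0.21230227] 10.075 0.028321715308573477 [-0.54469035 -0.70754809 -0.5568018 ]
[[-0.    -0.002 -1.   ]
 [-0.    -1.     0.002]
 [-1.     0.     0.   ]]
[ 0.00071658 -0.00017201  0.0213    ] [ 0.02759294 -0.00070087 -0.0207    ]
```

View pics/wrist7.png

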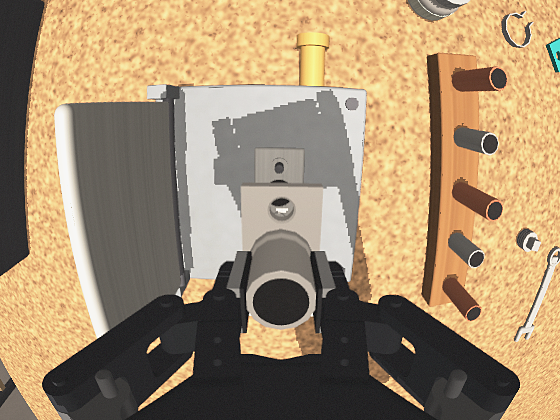

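View pics/scene7.png

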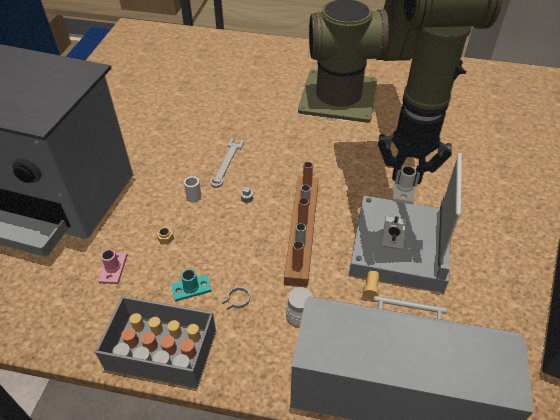

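View pics/side7.png

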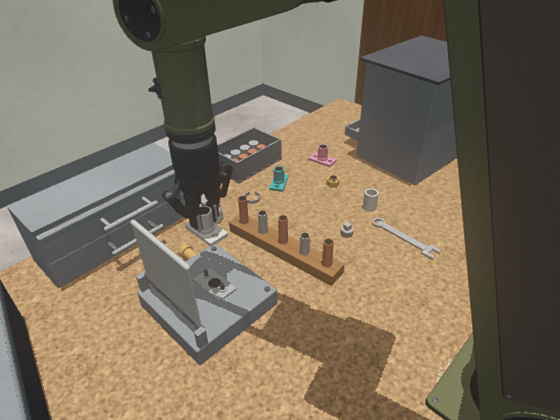

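```bash
python3 - <<'E'
from h import *
d=get("wrist");s=bot.state()
for z in (.02,.04,.06,.08): print(z,ray(d,(42,378),s["ee_pos"][2]+z)-s["ee_pos"],ray(d,(518,378),s["ee_pos"][2]+z)-s["ee_pos"])
E
```

```text
0.02 [-0.07833421  0.15867989  0.02      ] [-0.07819449 -0.15734562  0.02      ]
0.04 [-0.05079178  0.13038522  0.04      ] [-0.05067689 -0.12948855  0.04      ]
0.06 [-0.02324935  0.10209054  0.06      ] [-0.02315929 -0.10163148  0.06      ]
0.08 [0.00429307 0.07379587 0.08      ] [ 0.00435831 -0.07377441  0.08      ]
```

>>> servo_tool(
  moves="0 -1 1 -10 0 0 0; 0 -2 3 -20 0 0 0; 0 -2 3 -30 0 0 0; 0 -2 3 -38 0 0 0; 0 -2 3 -38 0 0 0",
)

```text
t: 10.9
ee_pos: [0.5281, 0.1905, 0.1732]
tool_rot: [-0.0, -0.706, 0.0, 0.708]
ft_force: [-0.0, -0.4, -0.6]
gripper_width: 0.0284
```

```bash
python3 - <<'E'
from h import *
import cv2
s=bot.state();print(s["ee_pos"],s["t"],s["ft_force"])
d=get("scene");cv2.imwrite("pics/s8.png",cv2.resize(d["frame"][110:290,340:490,::-1],None,fx=3.3,fy=3.3,interpolation=3))
d=get("side");cv2.imwrite("pics/d8.png",cv2.resize(d["frame"][130:350,110:300,::-1],None,fx=2.7,fy=2.7,interpolation=3))
E
```

```text
[0.52814978 0.19046913 0.17324827] 10.9 [-0.02073017 -0.43793666 -0.56395171]
```

View pics/s8.png

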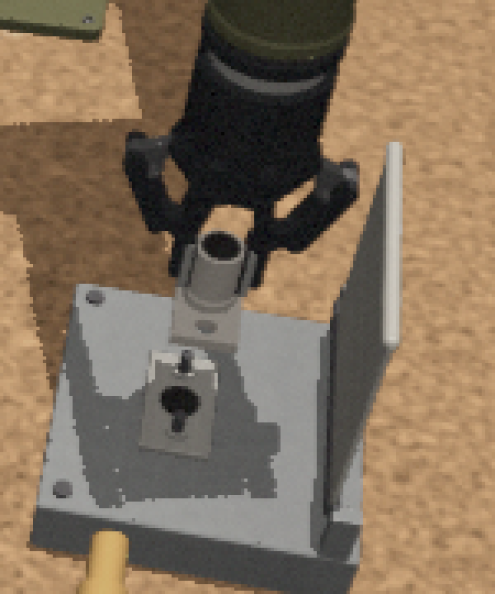

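View pics/d8.png

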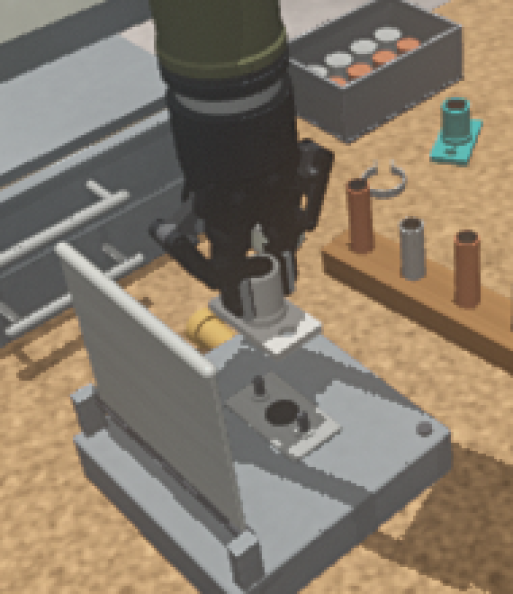

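Elbow half-width is about 72 mm, against 90 mm to the guard, so there is clearance. Descending slowly to the hold height.

>>> servo_tool(
  moves="0 1 -1 -12 0 0 0; 0 1 -1 -24 0 0 0; 0 1 -1 -36 0 0 0; 0 1 -1 -48 0 0 0; 0 1 -1 -58 0 0 0",
)

```text
t: 11.62
ee_pos: [0.5294, 0.1895, 0.1152]
tool_rot: [0.0, -0.707, 0.0, 0.707]
ft_force: [0.5, -0.5, -1.0]
gripper_width: 0.0281
```

>>> servo_tool(
  moves="0 0 0 0 0 0 0; 0 0 0 0 0 0 0; 0 0 0 0 0 0 0; 0 0 0 0 0 0 0",
)

```text
t: 12.12
ee_pos: [0.5301, 0.1897, 0.1168]
tool_rot: [-0.0, 0.707, -0.0, -0.707]
ft_force: [-0.2, 0.4, -0.1]
gripper_width: 0.0286
```

```bash
python3 - <<'E'
from h import *
import cv2
s=bot.state();print(s["ee_pos"],s["tool_rot"],s["t"],s["ft_force"],s["gripper_width"])
d=get("scene");cv2.imwrite("pics/s9.png",cv2.resize(d["frame"][150:270,360:480,::-1],None,fx=5,fy=5,interpolation=3))
d=get("side");cv2.imwrite("pics/d9.png",cv2.resize(d["frame"][200:330,130:260,::-1],None,fx=4.6,fy=4.6,interpolation=3))
d=get("wrist");cv2.imwrite("pics/w9.png",d["frame"][:,:,::-1])
E
```

```text
[0.53005149 0.18970077 0.11676395] [-2.94697177e-04  7.07428132e-01 -1.19524682e-04 -7.06785212e-01] 12.125 [-0.20204252  0.40376677 -0.09280291] 0.02857232012226504
```

View pics/s9.png

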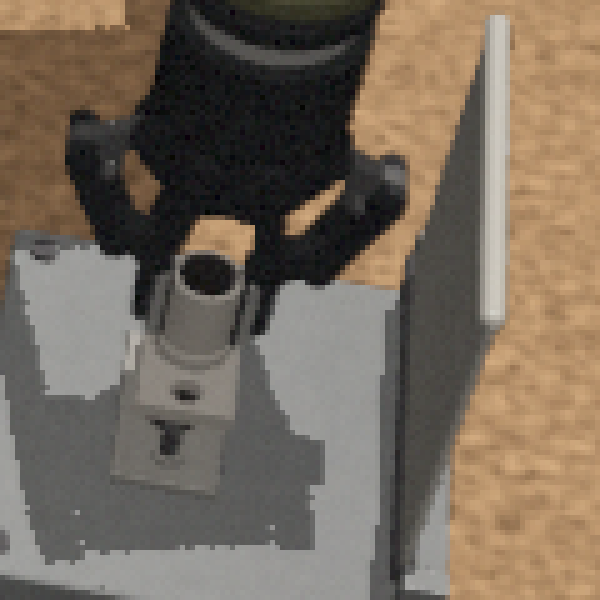

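View pics/d9.png

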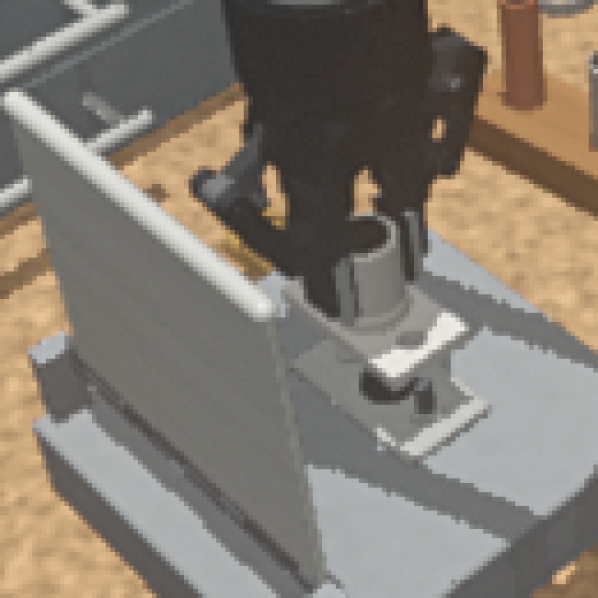

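View pics/w9.png

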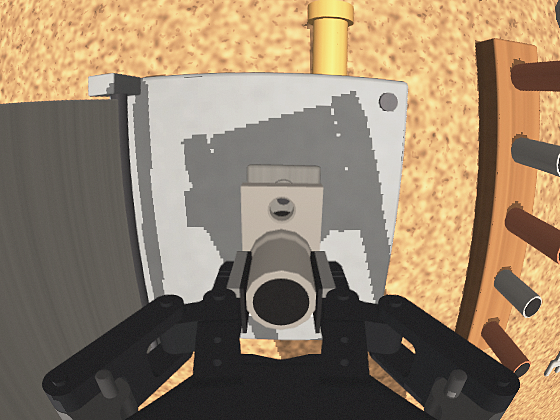

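```bash
python3 - <<'E'
from h import *
S,D=get("scene"),get("side");z=bot.state()["ee_pos"][2]-.0287
print(z,ray(S,(401.6,204.2),z+.05),ray(D,(209.9,251.3),z+.05),ray(S,(397,228.0),z+.008))
o=lambda n,p:(proj(n,p)).round(1).tolist()
# triangulate tube top freely
r=least_squares(lambda p:np.r_[(proj(S,p)-[401.6,204.2]).ravel(),(proj(D,p)-[209.9,251.3]).ravel()],[.53,.19,.13]);print(r.x,r.fun.round(2))
for a in (1.45,1.5,1.57,1.65):
    p=rz(-.0127,np.array([(s*85,95-145*np.cos(a),75+145*np.sin(a)) for s in(-1,1)])/1e3)+[.5304,.189,0]
    print(a,((proj(S,p)-[360,150])*5).round(0).tolist(),((proj(D,p)-[130,200])*4.6).round(0).tolist())
E
```

```text
0.08772286260991714 [0.53167805 0.19124147 0.13772286] [0.52891389 0.18794795 0.13772286] [0.5599782  0.19054993 0.09572286]
[0.52976547 0.18946329 0.13705796] [-0.88 -0.59 -0.87  0.46]
1.45 [[447.0, 8.0], [441.0, 318.0]] [[314.0, 294.0], [44.0, 81.0]]
1.5 [[466.0, 10.0], [462.0, 320.0]] [[296.0, 304.0], [28.0, 88.0]]
1.57 [[492.0, 13.0], [492.0, 323.0]] [[272.0, 319.0], [4.0, 100.0]]
1.65 [[521.0, 18.0], [524.0, 330.0]] [[244.0, 338.0], [-23.0, 115.0]]
```

The adapter axis is at (0.530, 0.1895), on the port. The underside is about 18–19 mm above the tips and the guard is at about 1.57. I'll lower it 3 mm, settle and hand in.

>>> servo_tool(
  moves="0 0 0 -3 0 0 0; 0 0 0 -3 0 0 0; 0 0 0 -3 0 0 0; 0 0 0 -3 0 0 0; 0 0 0 -3 0 0 0",
)

```text
t: 13.0
ee_pos: [0.5298, 0.1896, 0.1133]
tool_rot: [-0.0, 0.707, -0.0, -0.707]
ft_force: [-0.5, 0.1, -0.0]
gripper_width: 0.0282
```

```bash
python3 - <<'E'
from h import *
s=bot.state();print(s["ee_pos"],s["qd"].round(4),s["ft_force"],s["gripper_width"],s["t"])
bot.finish_job()
E
```

```text
[0.52981401 0.18961933 0.11333833] [-0.0007 -0.0009  0.0001 -0.001  -0.0005  0.0006] [-0.54496853  0.09577442 -0.02339482] 0.02824377512486111 13.0
the job is handed in; nothing more can be done
```

The guard is folded upright and the white adapter is held level over the port. I handed the job in at 13 s of the 61 s allowed; it reports no verdict.

**Last checks**
- **Guard:** about 1.57 rad from the scene and side pictures, taken just before the final 3 mm lowering.
- **Adapter position:** its axis is about 1 mm from the port's. Its holes are within about 1° of the stud line.
- **Height:** the underside is about 15–16 mm above the stud tips, worked out from the tool height.
- **Hold:** the arm is at rest, with the jaws on the tube at 28 mm and no outside force beyond sensor noise (0.5 N).

**Disagreements:** the scene and side cameras differed by up to about 4 mm on the tube-top position when each was used alone. The two combined agreed with the tool pose to within 1 mm. No check failed, and in the overview pictures taken during the carry the rack and bystanders looked undisturbed.

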